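# Swing the board in front of the fume fan and the magnifier over it

### The job

Make the soldering place ready: pushing with a fingertip, swing the arm that holds the circuit board round its post until the board stands in the middle in front of the fume extractor's fan, and swing the magnifier's arm round until its lens is centred over the big square chip in the middle of that board. Push gently on the arms only, gripping nothing and keeping your fingers off the lens and the circuit board, leave everything else on the table where it is, and take your hand away.

Things in the scene. Friction and masses are not known exactly. Their poses are not given: they have to be found in the camera images.
- stand: Bench stand, fixed to the table: round dark cast base of 150 mm diameter, 34 mm high at its boss, with an upright steel post of 14 mm diameter reaching 242 mm. Two level arms swing round the post one above the other, each held by friction where it is left. Origin: middle of the underside of the base, on the post's axis; z up. Both arms read 0 when they point along its -y axis.
- board_swing (a joint): Angle of the lower arm (board arm) about the post, rad: at 0 the arm points along the stand's -y axis, it grows anticlockwise seen from above, stops at -1.5 and 1.5. Friction 0.18 N m (about 1.5 N at the push place); it does not spring back and hardly coasts.
- lens_swing (a joint): Angle of the upper arm (magnifier arm) about the post, rad: same zero, sense and stops. Friction 0.14 N m (about 1.2 N at the push place); it does not spring back and hardly coasts.
- board_bar: The bare part of the board arm, to be pushed: level steel rod of 12 mm diameter, its axis 98 mm above the table, running from the aluminium collar (31 mm diameter) at the post out to 156 mm from the post's axis; there a cross rail 108 mm long and two side jaws (reaching 276 mm from the post) hold the circuit board. The free rod is best pushed 100 to 140 mm from the post. Origin: on the post's axis at rod height; the rod runs along its -y axis.
- lens_bar: The bare part of the magnifier arm, to be pushed: level steel rod of 10 mm diameter, its axis 208 mm above the table, running from the collar at the post to 150 mm from its axis, where the lens rim begins (at 166 mm). Best pushed 90 to 135 mm from the post. Origin: on the post's axis at rod height; the rod runs along its -y axis.
- board: Green circuit board, 86 by 90 mm and 2 mm thick, held level in the jaws of the board arm 98 mm above the table. Not to be touched. Origin: its middle.
- chip (a point): Top of the black square chip (24 mm) in the middle of the circuit board: 220 mm from the post's axis, straight out along the board arm, 102 mm above the table.
- lens: Round magnifying lens in a steel rim of 108 mm outer diameter, level, on the end of the magnifier arm. Not to be touched. Origin: its centre, as lens_center.
- lens_center (a point): Centre of the lens: 220 mm from the post's axis, straight out along the magnifier arm, 208 mm above the table.
- fan (a point): Middle of the fan in the upright front face of the fume extractor, 80 mm above the table. The extractor is a plywood box fixed to the table, 150 mm wide, 95 mm deep, 155 mm high, with a black round fan of 116 mm diameter behind a wire guard. The y axis of this point looks straight out of the fan, towards the stand; its x axis lies along the face: the board is in the middle in front of the fan when the chip has x = 0 here. The face stands 300 to 350 mm from the post.
- solder_reel: Loose reel of solder standing on end, 58 mm diameter, 46 mm high. Bystander. Origin: middle of its underside.
- wire_spool: Loose spool of yellow wire standing on end, 96 mm diameter, 106 mm high. Bystander. Origin: middle of its underside.
- desk_bin: Loose small green plastic table bin, 68 by 74 mm, 91 mm high. Bystander. Origin: middle of its underside.
- flux_jar: Loose small jar, 42 mm diameter, 36 mm high. Bystander. Origin: middle of its underside.
- screwdriver: Loose screwdriver lying flat, 160 mm long. Bystander. Origin: underside, near its middle.
- kit_box: Loose small plywood box, 85 by 75 mm, 60 mm high. Bystander. Origin: middle of its underside.
- cutters: Loose side cutters with dark handles lying flat, about 120 mm long. Bystander. Origin: underside, near the middle.
Things that resemble listed ones, but are neither listed nor needed, are in the scene too. Leave any blue, green or red look-alike of the part that bears fan alone.

How it is judged:
At the end, for the whole second after the job is handed in: The chip lies within 15 mm, sideways, of the line straight out of the middle of the fan; the lens centre lies within 15 mm horizontally of the chip; both arms are at rest (x of chip in the frame of fan between -0.015 and 0.015 m and horizontal distance between lens_center and chip below 0.015 m and velocity of joint board_swing between -0.05 and 0.05 rad/s and velocity of joint lens_swing between -0.05 and 0.05 rad/s); the robot touches nothing.
It fails at once if the lens is touched by the hand (contact force between any of the fingers, the arm and lens above 0.5 N).
It fails at once if the circuit board is touched by the hand (contact force between any of the fingers, the arm and board above 0.5 N).
It fails at once if an arm of the stand is gripped or shoved hard (more than 15 N) (contact force between the fingers and board_bar above 15 N or contact force between the fingers and lens_bar above 15 N).
It fails at once if another thing on the table is moved by more than 15 mm or lifted (distance of any of solder_reel, wire_spool, desk_bin, flux_jar, screwdriver, kit_box, cutters from where it was at the start of the episode above 0.015 m).
It also fails if it takes over 58 s, if anything falls off the work surface, if the arm or the gripper's body presses on something with over 40 N, if the wrist force passes 120 N, or if a joint passes its speed limit or range.

### The arm

A 7-joint arm with a two-finger parallel gripper is mounted at the origin on the work surface. World frame = base frame: x ahead of the robot, y to its left, z up, the work surface at z = 0. Lengths are in m, angles in rad, forces in N, time in s.
With the tool pointing down it reaches from about 0.425 to 0.925 m from the base axis. Payload 6.8 kg.
Tool frame: the origin (TCP) lies at the very end of the fingers, on their centre line; the grasp point (between the pads) lies 19 mm behind it (bot.grasp_offset is the distance from the TCP to the grasp point, in m); z points along the fingers, y is the direction in which the jaws open and shut (so a half turn about z gives the same grasp; the last joint's range is limited). The gripper opens to 85 mm and grips with 20 to 120 N. Pads are 22 mm wide; open, the fingers measure 114 mm over their backs; the gripper's body (76 mm by 85 mm) begins 54 mm behind the grasp point. The pads swing forward as they close: fully open they stand 13 mm farther back than shut.
Start: joints at [1.168, 0.477, 0.022, 1.555, -0.011, 1.109, -0.083], TCP at [0.196, -0.646, 0.231] pointing down, gripper open.
Joint ranges: [-2.96, 2.96], [-0.34, 2.1], [-1.41, 1.46], [0.24, 2.44], [-1.37, 4.51], [0.17, 1.92], [-2.96, 2.96]. Speed limits (rad/s): [2.39, 2.39, 3.14, 3.14, 3.14, 3.14, 3.14].

### API

Orientations are given as a unit quaternion [w, x, y, z].
In Python, from station import monitor, cams, bot, finder gives the robot as it stands.
- The arm moves only by the tool jog_arm, never from a script. Its argument "plan" is a list of rows, each an object of numbers: "x", "y", "z": the shift along the tool's x, y, z as a fraction of full scale; "wx", "wy", "wz": the turn, a rotation vector about the tool's x, y, z as a fraction of full scale. A call has 1 to 12 rows; each row is the pose to reach, as a shift and turn from the pose measured when the call began, along the tool's axes at that moment, turning the shorter way round; what a row does not reach only later rows make up. Full scale, the value 1, is 20 cm for a shift and 180 degrees for a turn. A row lasts 1/12 s, in which the tool goes at most 41.7 mm and 7.16 degrees, less where a joint would pass 70% of its speed; a pose out of reach is approached as far as the arm can. A call with a number of a shift or a turn outside -1 to 1 is refused whole. A call with a gripper value outside its range is refused whole. "hand" is the opening, from -1 (shut) to 1 (fully open), set as the call begins (left out, the last holds). The fingers move at their own pace and stop on an object; "grip_force" is the grip in N (left out, the last holds). Time passes only in rows, so rows that repeat a pose let the fingers close. It gives the time, the measured TCP pose, the force and the opening at its end, in the units of the state.
- monitor.get_obs(): the state, without advancing time (a new reading comes with each control period).
- cams.read_camera(name): name is "side" or "top"; returns the picture (480x640x3 uint8, red, green, blue); there is no depth.
- cams.get_calibration(name): a dict with "fx", "fy", "cx", "cy" (pixels), "extrinsics" (4x4, takes a point from world to camera coordinates). Camera axes: x right, y down, z forward; pixel columns grow to the right and rows downward; lengths in m; the calibration is good to about 2 mm. A picture is of the moment at which its call begins. get_calibration takes no time and is no camera call.
- bot.hand_in(): hands the job in, once; it reports no verdict.
Trained networks look in the newest picture that a camera, given by its name, has taken for a name from the list of things; names that differ only in an ending like _2 or _b are one class to them, and where a whole thing is asked for, a point or a joint stands for the part that bears it (a point fixed in the world has none). Each returns a list of dicts, best first, with "confidence" (0 to 1); they miss things now and then, are a little off and sometimes report something else, mostly with a low value. They report only what shows in the picture. A call takes as long as a camera call. They do not tell look-alikes from the thing itself.
- finder.find_in(camera, target): "bbox" ([left, top, width, height] in pixels, round what is visible of it).
- finder.place_of(camera, target): "location" ([column, row] in pixels: a listed point, or the origin of a listed thing).
The state is a dict: "t": time; "q": joint angles; "joint_vel": joint speeds; "joint_torque": joint torques, N m; "eef_pos": TCP position; "tool_rot": TCP orientation; "contact_force": force on the tool from outside, world axes, zero at the start; "torque": the same for the moment, N m; "gripper_width": opening from 0.0 (shut) to 1.0 (fully open).
Only numpy, scipy, OpenCV 4.12 (cv2) and the standard library are available. Lean on these libraries where they do the work, as an engineer would, in place of code of your own. Each camera call takes 0.05 s, during which the arm holds its last target. There are 200 camera calls.

## Working session

There is one attempt and no reset: what is moved stays moved. The work goes in short steps, Python scripts to look and compute and a tool call to move; the robot and the scene stay as the last step left them, time stands still between calls to the robot, and variables do not carry over. Pictures are saved under pics/ and viewed, about 8 in all and at most 12, crops included, and the job is handed in when it is done.

Besides the shell and the picture viewer there is one more tool, called after ">>>" in YAML: its name, and indented under it one key for each argument. jog_arm: Moves the arm, as the interface text tells. Shift numbers are shares of 20 cm and turn numbers shares of 180 degrees, none past 1 either way. Its arguments: {"type":"object","properties":{"plan":{"type":"array","items":{"type":"object","properties":{"x":{"type":"number","minimum":-1,"maximum":1},"y":{"type":"number","minimum":-1,"maximum":1},"z":{"type":"number","minimum":-1,"maximum":1},"wx":{"type":"number","minimum":-1,"maximum":1},"wy":{"type":"number","minimum":-1,"maximum":1},"wz":{"type":"number","minimum":-1,"maximum":1}}}},"hand":{"type":"number"},"grip_force":{"type":"number"}},"required":["plan"]}

```bash
mkdir -p pics; cat > h.py <<'E'
import numpy as np, cv2
from station import monitor, cams, bot, finder
def proj(c,P):
    k=cams.get_calibration(c);E=np.array(k["extrinsics"]);p=E[:3,:3]@np.array(P,float)+E[:3,3]
    return np.array([k["fx"]*p[0]/p[2]+k["cx"],k["fy"]*p[1]/p[2]+k["cy"]])
def atz(c,uv,z):
    k=cams.get_calibration(c);E=np.array(k["extrinsics"]);R,t=E[:3,:3],E[:3,3]
    o=-R.T@t;d=R.T@np.array([(uv[0]-k["cx"])/k["fx"],(uv[1]-k["cy"])/k["fy"],1]);return o+d*(z-o[2])/d[2]
def shot(c,n):
    im=cams.read_camera(c);cv2.imwrite(f"pics/{n}.png",im[:,:,::-1]);return im
E
python3 - <<'E'
from h import *
for c in("top","side"):
    shot(c,c+"0"); k=cams.get_calibration(c);E=np.array(k["extrinsics"]);print(c,-E[:3,:3].T@E[:3,3],E[2,:3])
    for n,z in(("stand",0),("chip",.102),("lens_center",.208),("fan",.08),("board_bar",.098),("lens_bar",.208),("board",.098)):
        for r in finder.place_of(c,n)[:3]: print(n,np.round(r["location"],1),round(r["confidence"],2),np.round(atz(c,r["location"],z),3))
o=monitor.get_obs();print(o["t"],o["eef_pos"],o["tool_rot"])
E
```

```text
top [0.415627  0.2357653 1.3067538] [ 0.07425258  0.00369085 -0.99723264]
stand [356.3 227.8] 0.62 [0.569 0.138 0.   ]
chip [406.4 154.1] 0.89 [0.755 0.012 0.102]
chip [492.  274.1] 0.61 [ 0.438 -0.208  0.102]
lens_center [427.6 283.3] 0.78 [ 0.413 -0.016  0.208]
fan [253.6 353. ] 0.91 [0.227 0.414 0.08 ]
fan [353.2 296.7] 0.89 [0.376 0.152 0.08 ]
fan [484.8 341.6] 0.8 [ 0.261 -0.194  0.08 ]
board_bar [333.8 172.6] 0.72 [0.705 0.205 0.098]
board_bar [428.3 281.5] 0.55 [ 0.418 -0.043  0.098]
lens_bar [364.5 213.7] 0.87 [0.579 0.134 0.208]
board [407.2 155.1] 0.92 [0.754 0.01  0.098]
side [ 0.33959181 -0.88136827  1.0760979 ] [ 0.1303001   0.75910561 -0.6377935 ]
stand [342.9 299.8] 0.75 [0.568 0.142 0.   ]
stand [317.9 427.2] 0.66 [ 0.435 -0.238  0.   ]
stand [425.5 299.6] 0.41 [0.798 0.103 0.   ]
chip [420.5 297. ] 0.92 [0.745 0.021 0.102]
lens_center [294.7 290.4] 0.88 [ 0.42  -0.008  0.208]
fan [444.2 416.4] 0.23 [ 0.696 -0.306  0.08 ]
fan [346.  275.7] 0.16 [0.577 0.154 0.08 ]
board_bar [346.7 281.4] 0.65 [0.57  0.113 0.098]
lens_bar [343.9 239.2] 0.73 [0.569 0.157 0.208]
board [426.3 298.2] 0.69 [0.76  0.018 0.098]
board [294.4 292.9] 0.22 [0.428 0.094 0.098]
0.8 [ 0.19615091 -0.64590307  0.23134883] [4.62080884e-05 9.89158212e-01 1.46853770e-01 1.79829812e-05]
```

View pics/top0.png

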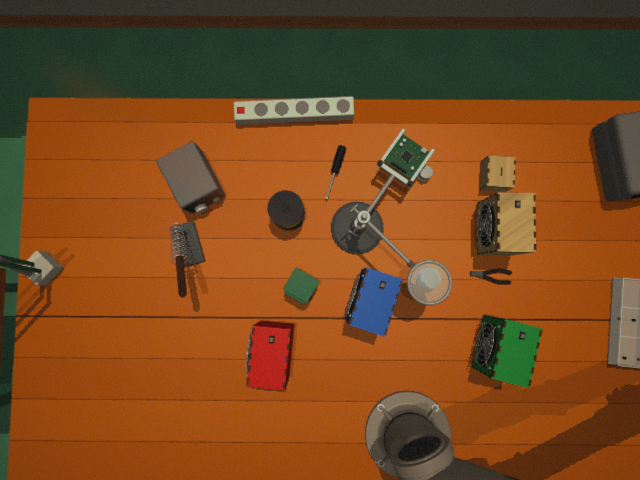

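View pics/side0.png

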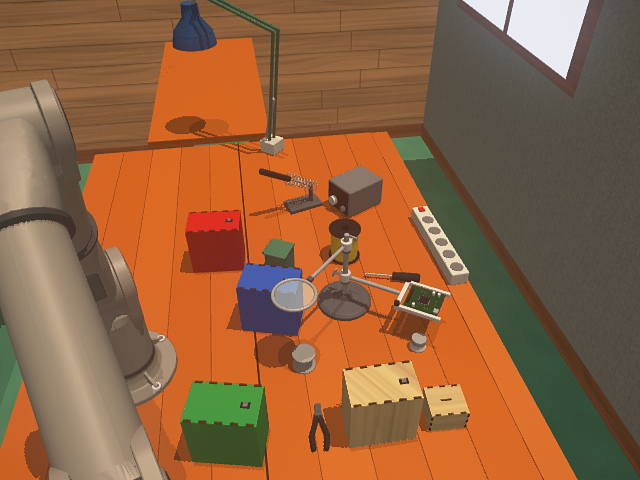

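```bash
python3 - <<'E'
from h import *
im=cv2.imread("pics/top0.png")
cv2.imwrite("pics/c1.png",cv2.resize(im[180:266,466:546],None,fx=7,fy=7,interpolation=cv2.INTER_CUBIC))
cv2.imwrite("pics/c2.png",cv2.resize(im[130:310,320:460],None,fx=3.3,fy=3.3,interpolation=cv2.INTER_CUBIC))
E
```

```text
(no output)
```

View pics/c1.png

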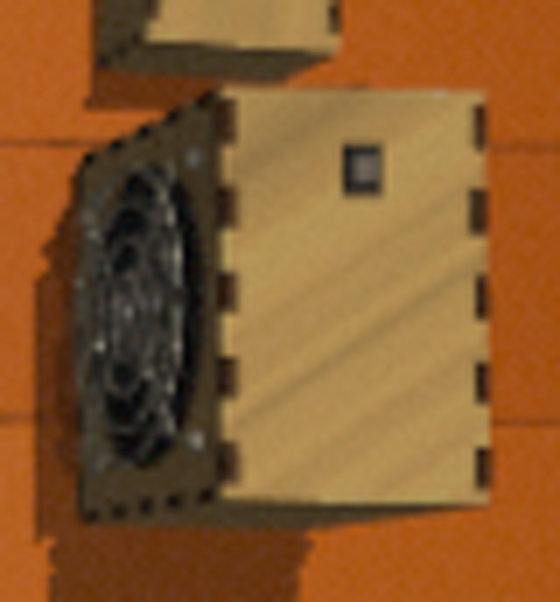

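View pics/c2.png

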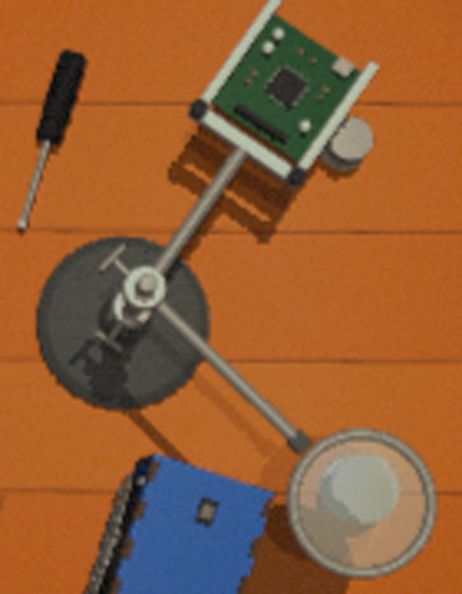

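```bash
python3 - <<'E'
from h import *
o=np.array([466,180]);f=lambda x,y,z:atz("top",(o+np.array([x,y])/7-.43),z)
A,B,C,D=f(220,90,.155),f(220,500,.155),f(487,92,.155),f(489,502,.155)
print(A,B,C,D,f(80,165,0),f(82,520,0)); print(np.linalg.norm(A-B),np.linalg.norm(A-C))
o2=np.array([320,130]);g=lambda x,y,z:atz("top",o2+np.array([x,y])/3.3-.35,z)
P=g(122,323,.012);P2=g(146,284,.242);ch=g(288,87,.102);le=g(362,503,.208)
print("post",P,P2,"chip",ch,"lens",le)
p=(P+P2)/2
for q in(ch,le):d=(q-p)[:2];print(np.linalg.norm(d),np.degrees(np.arctan2(d[1],d[0])))
m=(A+B)/2;n=np.array([B[1]-A[1],-(B[0]-A[0])]);n/=np.linalg.norm(n)
for n in ((A-C+B-D)[:2],n):
    n=n/np.linalg.norm(n); x=np.array([-n[1],n[0]]);s=(p-m)[:2]@x;print("n",n,"post lateral",s,"dist",(p-m)[:2]@n)
    if n[1]>0:
        # chip = p+.22*u ; lateral 0
        a0=np.arctan2(-n[1],-n[0]);
        for a in np.linspace(a0-.5,a0+.5,2001):
            if abs(s+.22*np.array([np.cos(a),np.sin(a)])@x)<1.2e-4: print("target ang deg",np.degrees(a),p[:2]+.22*np.array([np.cos(a),np.sin(a)]))
for n,z in(("solder_reel",0),("wire_spool",0),("desk_bin",0),("flux_jar",0),("kit_box",0),("cutters",0),("screwdriver",0)):
    for r in finder.place_of("top",n)[:2]: print(n,np.round(r["location"],0),round(r["confidence"],2),np.round(atz("top",r["location"],z),3))
E
```

```text
[ 0.64293657 -0.20578263  0.155     ] [ 0.49459128 -0.20244015  0.155     ] [ 0.64271593 -0.30199513  0.155     ] [ 0.49442372 -0.29845822  0.155     ] [ 0.64219209 -0.20733162  0.        ] [ 0.49676857 -0.20533289  0.        ]
0.14838293256996088 0.09621275065125431
post [0.56863845 0.13804307 0.012     ] [0.56924572 0.13846791 0.242     ] chip [0.75016373 0.01104583 0.102     ] lens [ 0.41600089 -0.02000069  0.208     ]
0.2214126992413367 -35.06717344476869
0.2200818624421407 -134.0215322742749
n [0.00201946 0.99999796] post lateral 0.0005132352373841464 dist 0.34236654033566455
target ang deg -90.00111481362072 [ 0.5689378  -0.08174451]
target ang deg -89.97246692386418 [ 0.5690478  -0.08174449]
n [0.02252603 0.99974626] post lateral 0.007534050858675413 dist 0.34228401865918306
target ang deg -89.34269894851998 [ 0.57146588 -0.08173003]
target ang deg -89.31405105876345 [ 0.57157588 -0.08172874]
wire_spool [287. 214.] 0.55 [0.608 0.337 0.   ]
wire_spool [302. 287.] 0.21 [0.401 0.291 0.   ]
desk_bin [301. 286.] 0.75 [0.402 0.293 0.   ]
flux_jar [425. 173.] 0.49 [ 0.728 -0.059  0.   ]
kit_box [494. 174.] 0.92 [ 0.729 -0.258  0.   ]
kit_box [492. 275.] 0.46 [ 0.436 -0.245  0.   ]
cutters [491. 275.] 0.54 [ 0.436 -0.243  0.   ]
screwdriver [333. 175.] 0.5 [0.721 0.205 0.   ]
```

>>> jog_arm:
  plan:
    - {"z": -0.2,"x": 0.1,"y": -0.08}
    - {"z": -0.35,"x": 1,"y": -0.82,"wz": -0.21}
    - {"z": -0.35,"x": 1,"y": -0.82,"wz": -0.21}
    - {"z": -0.35,"x": 1,"y": -0.82,"wz": -0.21}
    - {"z": -0.35,"x": 1,"y": -0.82,"wz": -0.21}
    - {"z": -0.35,"x": 1,"y": -0.82,"wz": -0.21}
    - {"z": -0.35,"x": 1,"y": -0.82,"wz": -0.21}
    - {"z": -0.35,"x": 1,"y": -0.82,"wz": -0.21}
    - {"z": -0.35,"x": 1,"y": -0.82,"wz": -0.21}
  hand: -1

```text
invalid input at $.plan[0]: expected keys x, y, z, wx, wy, wz
```

```bash
cat >> h.py <<'E'
from scipy.spatial.transform import Rotation as Ro
def rows(targets):
    "targets: (x,y,z,tool-x angle deg) -> jog numbers from the pose now"
    o=monitor.get_obs();w=o["tool_rot"];R=Ro.from_quat([w[1],w[2],w[3],w[0]]);p=np.array(o["eef_pos"])
    print("t",o["t"],"tcp",np.round(p,4),"xang",np.degrees(np.arctan2(*R.as_matrix()[1::-1,0])).round(1),"F",np.round(o["contact_force"],1))
    for t in targets:
        a=np.radians(t[3]);c,s=np.cos(a),np.sin(a);T=Ro.from_matrix(np.array([[c,s,0],[s,-c,0],[0,0,-1]]))
        print(np.round(R.inv().apply(np.array(t[:3])-p)/.2,3),np.round((R.inv()*T).as_rotvec()/np.pi,3))
p0=np.array([.569,.138])
def at(a,r,off,z):
    a_=np.radians(a);u=np.array([np.cos(a_),np.sin(a_)]);n=np.array([-u[1],u[0]]);return (*(p0+r*u+off*n),z,a+90)
E
python3 -c "
from h import *
rows([at(-35,.12,.035,.3)])"
```

```text
t 1.15 tcp [ 0.1961 -0.6459  0.2313] xang 16.9 F [-0.7 -0.   0.4]
[ 3.431 -2.844 -0.344] [-0.     0.    -0.212]
```

>>> jog_arm:
  plan:
    - {"x": 0.1,"y": -0.08,"z": -0.2,"wx": 0,"wy": 0,"wz": 0}
    - {"x": 1,"y": -0.82,"z": -0.35,"wx": 0,"wy": 0,"wz": -0.21}
    - {"x": 1,"y": -0.82,"z": -0.35,"wx": 0,"wy": 0,"wz": -0.21}
    - {"x": 1,"y": -0.82,"z": -0.35,"wx": 0,"wy": 0,"wz": -0.21}
    - {"x": 1,"y": -0.82,"z": -0.35,"wx": 0,"wy": 0,"wz": -0.21}
    - {"x": 1,"y": -0.82,"z": -0.35,"wx": 0,"wy": 0,"wz": -0.21}
    - {"x": 1,"y": -0.82,"z": -0.35,"wx": 0,"wy": 0,"wz": -0.21}
    - {"x": 1,"y": -0.82,"z": -0.35,"wx": 0,"wy": 0,"wz": -0.21}
    - {"x": 1,"y": -0.82,"z": -0.35,"wx": 0,"wy": 0,"wz": -0.21}
  hand: -1

```text
t: 1.9
eef_pos: [0.3414, -0.4295, 0.3021]
tool_rot: [0.001, 0.887, 0.461, 0.0]
contact_force: [-0.6, -1.2, 0.3]
gripper_width: 0.003
```

```bash
python3 -c "
from h import *
rows([at(-35,.12,.035,.3)])"
```

```text
t 1.9 tcp [ 0.3414 -0.4295  0.3021] xang 54.9 F [-0.6 -1.2  0.3]
[ 3.152 -0.1    0.01 ] [ 0.     0.    -0.001]
```

>>> jog_arm:
  plan:
    - {"x": 1,"y": -0.03,"z": 0,"wx": 0,"wy": 0,"wz": 0}
    - {"x": 1,"y": -0.03,"z": 0,"wx": 0,"wy": 0,"wz": 0}
    - {"x": 1,"y": -0.03,"z": 0,"wx": 0,"wy": 0,"wz": 0}
    - {"x": 1,"y": -0.03,"z": 0,"wx": 0,"wy": 0,"wz": 0}
    - {"x": 1,"y": -0.03,"z": 0,"wx": 0,"wy": 0,"wz": 0}
    - {"x": 1,"y": -0.03,"z": 0,"wx": 0,"wy": 0,"wz": 0}

```text
t: 2.4
eef_pos: [0.4553, -0.2563, 0.3022]
tool_rot: [0.0, 0.885, 0.465, 0.002]
contact_force: [-0.4, 0.1, 0.6]
gripper_width: 0.001
```

>>> jog_arm:
  plan:
    - {"x": 1,"y": -0.03,"z": 0,"wx": 0,"wy": 0,"wz": 0}
    - {"x": 1,"y": -0.03,"z": 0,"wx": 0,"wy": 0,"wz": 0}
    - {"x": 1,"y": -0.03,"z": 0,"wx": 0,"wy": 0,"wz": 0}
    - {"x": 1,"y": -0.03,"z": 0,"wx": 0,"wy": 0,"wz": 0}
    - {"x": 1,"y": -0.03,"z": 0,"wx": 0,"wy": 0,"wz": 0}
    - {"x": 1,"y": -0.03,"z": 0,"wx": 0,"wy": 0,"wz": 0}

```text
t: 2.9
eef_pos: [0.5674, -0.0808, 0.3028]
tool_rot: [-0.002, 0.884, 0.468, 0.004]
contact_force: [-0.4, 0.8, 1.0]
gripper_width: 0.001
```

>>> jog_arm:
  plan:
    - {"x": 1,"y": -0.03,"z": 0,"wx": 0,"wy": 0,"wz": 0}
    - {"x": 1,"y": -0.03,"z": 0,"wx": 0,"wy": 0,"wz": 0}
    - {"x": 1,"y": -0.03,"z": 0,"wx": 0,"wy": 0,"wz": 0}
    - {"x": 1,"y": -0.03,"z": 0,"wx": 0,"wy": 0,"wz": 0}
    - {"x": 1,"y": -0.03,"z": 0,"wx": 0,"wy": 0,"wz": 0}
    - {"x": 1,"y": -0.03,"z": 0,"wx": 0,"wy": 0,"wz": 0}

```text
t: 3.4
eef_pos: [0.6765, 0.0959, 0.303]
tool_rot: [-0.004, 0.882, 0.472, 0.005]
contact_force: [-2.0, 1.7, -1.0]
gripper_width: 0.0
```

```bash
python3 -c "
from h import *
rows([at(-35,.12,.035,.3),at(-35,.12,.035,.085)])"
```

```text
t 3.4 tcp [0.6765 0.0959 0.303 ] xang 56.3 F [-2.   1.7 -1. ]
[0.038 0.04  0.015] [-0.001 -0.004  0.007]
[0.024 0.043 1.09 ] [-0.001 -0.004  0.007]
```

>>> jog_arm:
  plan:
    - {"x": 0.04,"y": 0.04,"z": 0,"wx": 0,"wy": 0,"wz": 0.01}
    - {"x": 0.03,"y": 0.04,"z": 0.2,"wx": 0,"wy": 0,"wz": 0.01}
    - {"x": 0.03,"y": 0.04,"z": 0.4,"wx": 0,"wy": 0,"wz": 0.01}
    - {"x": 0.03,"y": 0.04,"z": 0.6,"wx": 0,"wy": 0,"wz": 0.01}
    - {"x": 0.03,"y": 0.04,"z": 0.8,"wx": 0,"wy": 0,"wz": 0.01}
    - {"x": 0.03,"y": 0.04,"z": 0.95,"wx": 0,"wy": 0,"wz": 0.01}
    - {"x": 0.03,"y": 0.04,"z": 1,"wx": 0,"wy": 0,"wz": 0.01}
    - {"x": 0.03,"y": 0.04,"z": 1,"wx": 0,"wy": 0,"wz": 0.01}

```text
t: 4.07
eef_pos: [0.6858, 0.0962, 0.0994]
tool_rot: [-0.005, 0.89, 0.457, 0.002]
contact_force: [-0.6, 0.1, -0.2]
gripper_width: -0.001
```

```bash
python3 -c "
from h import *
shot('side','s1')
rows([at(-35,.12,.025,.085)]+[at(a,.12,.017,.085) for a in range(-37,-89,-5)])"
```

```text
t 4.1167 tcp [0.6875 0.0972 0.1023] xang 54.4 F [ 0.5 -0.5  1. ]
[-0.049 -0.001  0.086] [-0.001 -0.003 -0.003]
[-0.11   0.002  0.085] [-0.001 -0.003  0.008]
[-0.162  0.006  0.085] [-0.001 -0.003  0.035]
[-0.215  0.005  0.084] [-0.002 -0.003  0.063]
[-0.268 -0.     0.084] [-0.002 -0.003  0.091]
[-0.32  -0.01   0.083] [-0.002 -0.003  0.119]
[-0.371 -0.025  0.083] [-0.002 -0.003  0.147]
[-0.42  -0.044  0.082] [-0.002 -0.003  0.174]
[-0.468 -0.067  0.082] [-0.002 -0.003  0.202]
[-0.513 -0.094  0.081] [-0.002 -0.003  0.23 ]
[-0.556 -0.125  0.081] [-0.003 -0.003  0.258]
[-0.596 -0.159  0.081] [-0.003 -0.003  0.285]
```

View pics/s1.png

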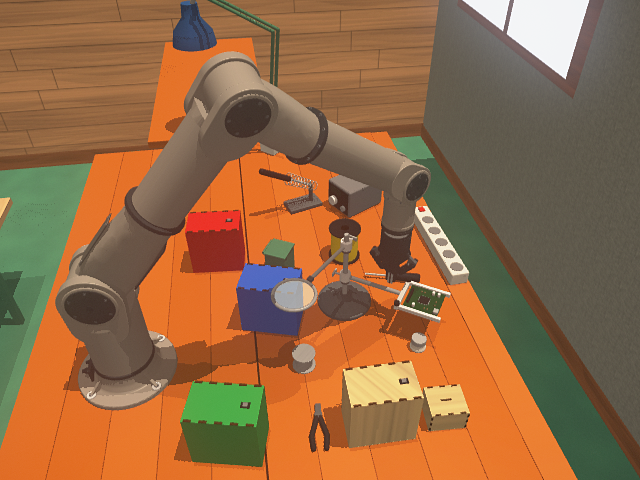

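>>> jog_arm:
  plan:
    - {"x": 0,"y": 0,"z": 0.08,"wx": 0,"wy": 0,"wz": 0}
    - {"x": -0.02,"y": 0,"z": 0.085,"wx": 0,"wy": 0,"wz": 0}
    - {"x": -0.05,"y": 0,"z": 0.085,"wx": 0,"wy": 0,"wz": 0}
    - {"x": -0.08,"y": 0,"z": 0.085,"wx": 0,"wy": 0,"wz": 0}
    - {"x": -0.11,"y": 0,"z": 0.085,"wx": 0,"wy": 0,"wz": 0.01}
    - {"x": -0.14,"y": 0.005,"z": 0.085,"wx": 0,"wy": 0,"wz": 0.022}
    - {"x": -0.17,"y": 0.005,"z": 0.085,"wx": 0,"wy": 0,"wz": 0.038}
    - {"x": -0.2,"y": 0.005,"z": 0.085,"wx": 0,"wy": 0,"wz": 0.055}
    - {"x": -0.23,"y": 0.005,"z": 0.085,"wx": 0,"wy": 0,"wz": 0.07}
    - {"x": -0.26,"y": 0,"z": 0.085,"wx": 0,"wy": 0,"wz": 0.087}
    - {"x": -0.29,"y": -0.005,"z": 0.085,"wx": 0,"wy": 0,"wz": 0.103}
    - {"x": -0.32,"y": -0.01,"z": 0.085,"wx": 0,"wy": 0,"wz": 0.119}

```text
t: 5.12
eef_pos: [0.6492, 0.0465, 0.0861]
tool_rot: [-0.005, 0.96, 0.282, 0.005]
contact_force: [1.0, 2.1, 0.4]
gripper_width: 0.0
```

```bash
python3 -c "
from h import *
rows([at(a,.12,.017,.085) for a in range(-55,-91,-3)])
shot('top','t1')
for r in finder.place_of('top','chip')[:2]:
  P=atz('top',r['location'],.102);d=P[:2]-p0;print(r['confidence'],P,np.degrees(np.arctan2(d[1],d[0])),np.hypot(*d))"
```

```text
t 5.1167 tcp [0.6492 0.0465 0.0861] xang 32.7 F [1.  2.1 0.4]
[ 0.018 -0.005  0.006] [-0.002 -0.004 -0.013]
[-0.013 -0.001  0.006] [-0.002 -0.004  0.004]
[-0.045  0.003  0.005] [-0.002 -0.004  0.021]
[-0.076  0.004  0.005] [-0.002 -0.004  0.037]
[-0.108  0.004  0.004] [-0.002 -0.003  0.054]
[-0.14   0.002  0.004] [-0.003 -0.003  0.071]
[-0.171 -0.001  0.004] [-0.003 -0.003  0.087]
[-0.202 -0.006  0.003] [-0.003 -0.003  0.104]
[-0.233 -0.013  0.003] [-0.003 -0.003  0.121]
[-0.264 -0.021  0.003] [-0.003 -0.003  0.137]
[-0.294 -0.031  0.003] [-0.003 -0.003  0.154]
[-0.324 -0.042  0.002] [-0.003 -0.003  0.171]
```

>>> jog_arm:
  plan:
    - {"x": -0.02,"y": 0,"z": 0.005,"wx": 0,"wy": 0,"wz": 0.006}
    - {"x": -0.045,"y": 0.003,"z": 0.005,"wx": 0,"wy": 0,"wz": 0.02}
    - {"x": -0.075,"y": 0.004,"z": 0.005,"wx": 0,"wy": 0,"wz": 0.037}
    - {"x": -0.105,"y": 0.004,"z": 0.005,"wx": 0,"wy": 0,"wz": 0.054}
    - {"x": -0.14,"y": 0.002,"z": 0.005,"wx": 0,"wy": 0,"wz": 0.07}
    - {"x": -0.17,"y": 0,"z": 0.004,"wx": 0,"wy": 0,"wz": 0.087}
    - {"x": -0.2,"y": -0.006,"z": 0.003,"wx": 0,"wy": 0,"wz": 0.104}
    - {"x": -0.23,"y": -0.013,"z": 0.003,"wx": 0,"wy": 0,"wz": 0.121}
    - {"x": -0.25,"y": -0.018,"z": 0.003,"wx": 0,"wy": 0,"wz": 0.13}
    - {"x": -0.25,"y": -0.018,"z": 0.003,"wx": 0,"wy": 0,"wz": 0.13}

```text
t: 6.05
eef_pos: [0.6038, 0.0209, 0.0849]
tool_rot: [-0.005, 0.997, 0.081, 0.002]
contact_force: [-0.4, -0.7, -1.3]
gripper_width: -0.005
```

```bash
python3 -c "
from h import *
rows([at(a,.12,.017,.085) for a in (-84,-86,-88,-90)])
for c in('top','side'):
  shot(c,c+'2')
  for r in finder.place_of(c,'chip')[:2]:
    P=atz(c,r['location'],.102);d=P[:2]-p0;print(c,r['location'],r['confidence'],P,np.degrees(np.arctan2(d[1],d[0])),np.hypot(*d))
a=cv2.imread('pics/top2.png')[120:320,340:560];b=cv2.imread('pics/side2.png')[200:400,250:470]
cv2.imwrite('pics/m2.png',cv2.resize(np.hstack([a,b]),None,fx=1.8,fy=1.8,interpolation=cv2.INTER_CUBIC))"
```

```text
t 6.05 tcp [0.6038 0.0209 0.0849] xang 9.3 F [-0.4 -0.7 -1.3]
[-0.027 -0.002 -0.   ] [-0.003 -0.002  0.019]
[-0.048 -0.001 -0.001] [-0.003 -0.002  0.03 ]
[-0.069 -0.    -0.001] [-0.003 -0.002  0.041]
[-0.09  -0.    -0.001] [-0.003 -0.002  0.052]
top [490.0, 222.9] 0.4 [ 0.5721965  -0.20588945  0.102     ] -89.46744245441593 0.34390430159990415
side [371.9, 334.7] 0.9 [ 0.59208481 -0.08029901  0.102     ] -83.96348867014467 0.21951620524527007
side [343.0, 300.3] 0.2 [0.54629854 0.04281653 0.102     ] -103.41455627093308 0.09785320045501586
```

View pics/m2.png

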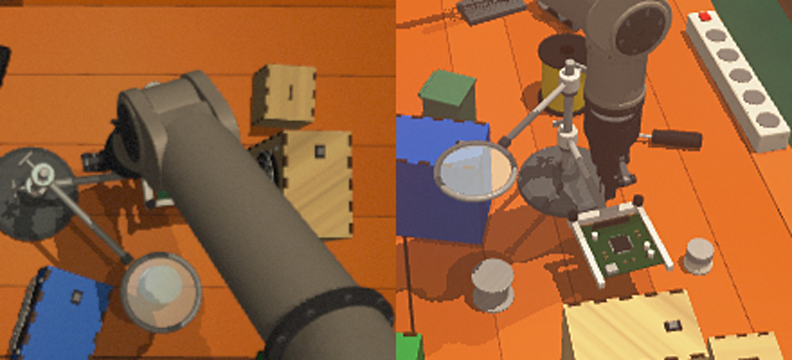

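>>> jog_arm:
  plan:
    - {"x": -0.012,"y": 0,"z": 0,"wx": 0,"wy": 0,"wz": 0.006}
    - {"x": -0.024,"y": 0,"z": 0,"wx": 0,"wy": 0,"wz": 0.012}
    - {"x": -0.036,"y": 0,"z": 0,"wx": 0,"wy": 0,"wz": 0.018}
    - {"x": -0.046,"y": 0,"z": 0,"wx": 0,"wy": 0,"wz": 0.024}
    - {"x": -0.054,"y": 0,"z": 0,"wx": 0,"wy": 0,"wz": 0.03}
    - {"x": -0.054,"y": 0,"z": 0,"wx": 0,"wy": 0,"wz": 0.03}
    - {"x": -0.054,"y": 0,"z": 0,"wx": 0,"wy": 0,"wz": 0.03}

```text
t: 6.83
eef_pos: [0.5934, 0.0195, 0.0845]
tool_rot: [-0.005, 0.999, 0.035, 0.002]
contact_force: [0.4, -0.7, -1.0]
gripper_width: -0.001
```

```bash
python3 -c "
from h import *
rows([at(-90,.12,.037,.085)])
for c in('side',):
  shot(c,c+'3')
  for r in finder.place_of(c,'chip')[:2]:
    P=atz(c,r['location'],.102);d=P[:2]-p0;print(c,r['location'],r['confidence'],P,np.degrees(np.arctan2(d[1],d[0])),np.hypot(*d))"
```

```text
t 6.8333 tcp [0.5934 0.0195 0.0845] xang 4.0 F [ 0.4 -0.7 -1. ]
[ 0.062  0.012 -0.002] [-0.003 -0.001  0.022]
side [363.8, 333.6] 0.85 [ 0.57380222 -0.07373175  0.102     ] -88.7007156978475 0.21178620643825669
```

>>> jog_arm:
  plan:
    - {"x": 0.1,"y": 0,"z": 0,"wx": 0,"wy": 0,"wz": 0}
    - {"x": 0.17,"y": 0,"z": 0,"wx": 0,"wy": 0,"wz": 0}
    - {"x": 0.17,"y": 0,"z": -0.2,"wx": 0,"wy": 0,"wz": 0}
    - {"x": 0.17,"y": 0,"z": -0.4,"wx": 0,"wy": 0,"wz": 0}
    - {"x": 0.17,"y": 0,"z": -0.6,"wx": 0,"wy": 0,"wz": 0}
    - {"x": 0.17,"y": 0,"z": -0.8,"wx": 0,"wy": 0,"wz": 0}
    - {"x": 0.17,"y": 0,"z": -1,"wx": 0,"wy": 0,"wz": 0}
    - {"x": 0.17,"y": 0,"z": -1,"wx": 0,"wy": 0,"wz": 0}
    - {"x": 0.17,"y": 0,"z": -1,"wx": 0,"wy": 0,"wz": 0}

```text
t: 7.68
eef_pos: [0.628, 0.0205, 0.2875]
tool_rot: [-0.005, 0.999, 0.036, 0.004]
contact_force: [0.5, 0.2, -0.6]
gripper_width: -0.0
```

```bash
python3 -c "
from h import *
rows([at(-134,.11,-.035,.32),at(-134,.11,-.035,.195)])
for c in('side','top'):
  shot(c,c+'4')
  for n,z in(('chip',.102),('board',.098)):
   for r in finder.place_of(c,n)[:2]:
    P=atz(c,r['location'],z);d=P[:2]-p0;print(c,n,r['location'],r['confidence'],P,np.degrees(np.arctan2(d[1],d[0])),np.hypot(*d))"
```

```text
t 7.6833 tcp [0.628  0.0205 0.2875] xang 4.1 F [ 0.5  0.2 -0.6]
[-0.777 -0.371 -0.166] [-0.004 -0.001  0.267]
[-0.783 -0.365  0.459] [-0.004 -0.001  0.267]
side chip [365.7, 331.5] 0.73 [ 0.5797691  -0.06810985  0.102     ] -87.00905403280342 0.20639099308954267
side chip [417.6, 345.3] 0.37 [ 0.68986489 -0.12952407  0.102     ] -65.68698941631872 0.2935599550321134
side board [369.2, 334.0] 0.93 [ 0.58725196 -0.07380407  0.098     ] -85.07477253986328 0.21258903837201493
top chip [443.7, 217.4] 0.85 [ 0.58610826 -0.08442168  0.102     ] -85.60157673457641 0.22307867306522763
top board [443.3, 218.8] 0.78 [ 0.58294168 -0.08437704  0.098     ] -86.4126006061 0.22281364134509427
```

```bash
python3 -c "
from h import *
a=cv2.imread('pics/top4.png')[180:260,380:480]
cv2.imwrite('pics/m4.png',cv2.resize(a,None,fx=7,fy=7,interpolation=cv2.INTER_CUBIC))
for n in ('top',):
  print(proj(n,(.57,-.082,.102)),proj(n,(.585,-.082,.102)))"
```

```text
[442.86416262 223.47128113] [442.78534998 217.81266992]
```

View pics/m4.png

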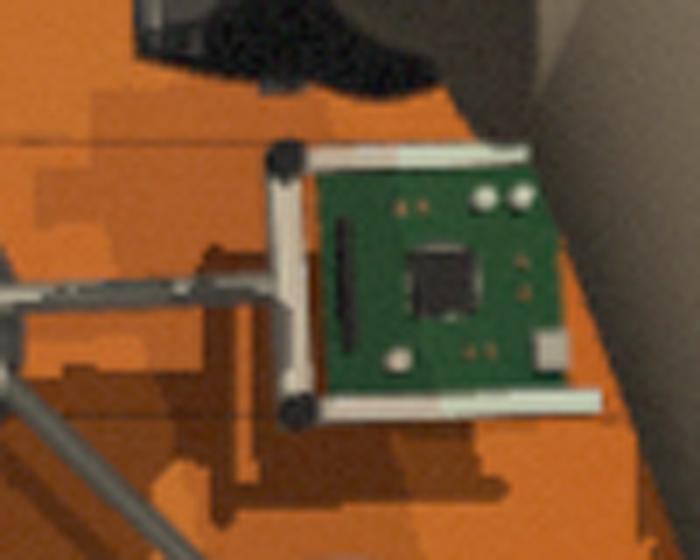

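>>> jog_arm:
  plan:
    - {"x": 0,"y": 0,"z": 0.2,"wx": 0,"wy": 0,"wz": 0}
    - {"x": 0,"y": 0,"z": 0.4,"wx": 0,"wy": 0,"wz": 0}
    - {"x": 0,"y": 0,"z": 0.6,"wx": 0,"wy": 0,"wz": 0}
    - {"x": 0,"y": 0,"z": 0.8,"wx": 0,"wy": 0,"wz": 0}
    - {"x": -0.04,"y": 0,"z": 0.95,"wx": 0,"wy": 0,"wz": 0.01}
    - {"x": -0.08,"y": 0,"z": 1,"wx": 0,"wy": 0,"wz": 0.02}
    - {"x": -0.12,"y": 0,"z": 1,"wx": 0,"wy": 0,"wz": 0.022}
    - {"x": -0.15,"y": 0,"z": 1,"wx": 0,"wy": 0,"wz": 0.022}
    - {"x": -0.17,"y": 0,"z": 1,"wx": 0,"wy": 0,"wz": 0.022}
    - {"x": -0.19,"y": 0,"z": 1,"wx": 0,"wy": 0,"wz": 0.022}
    - {"x": -0.203,"y": 0,"z": 1,"wx": 0,"wy": 0,"wz": 0.022}
    - {"x": -0.203,"y": 0,"z": 1,"wx": 0,"wy": 0,"wz": 0.022}

```text
t: 8.98
eef_pos: [0.5861, 0.0192, 0.0841]
tool_rot: [-0.005, 1.0, 0.001, 0.001]
contact_force: [1.6, -0.2, 1.0]
gripper_width: 0.001
```

>>> jog_arm:
  plan:
    - {"x": 0.1,"y": 0,"z": 0,"wx": 0,"wy": 0,"wz": 0}
    - {"x": 0.2,"y": 0,"z": 0,"wx": 0,"wy": 0,"wz": 0}
    - {"x": 0.2,"y": 0,"z": -0.2,"wx": 0,"wy": 0,"wz": 0}
    - {"x": 0.2,"y": 0,"z": -0.4,"wx": 0,"wy": 0,"wz": 0}
    - {"x": 0.2,"y": 0,"z": -0.6,"wx": 0,"wy": 0,"wz": 0}
    - {"x": 0.2,"y": 0,"z": -0.8,"wx": 0,"wy": 0,"wz": 0}
    - {"x": 0.2,"y": 0,"z": -1,"wx": 0,"wy": 0,"wz": 0}
    - {"x": 0.2,"y": 0,"z": -1,"wx": 0,"wy": 0,"wz": 0}
    - {"x": 0.2,"y": 0,"z": -1,"wx": 0,"wy": 0,"wz": 0}

```text
t: 9.73
eef_pos: [0.6271, 0.0174, 0.2879]
tool_rot: [-0.005, 1.0, 0.001, 0.004]
contact_force: [-0.7, 0.3, -0.9]
gripper_width: 0.001
```

```bash
python3 -c "
from h import *
rows([at(-134,.11,-.035,.32),at(-134,.11,-.035,.195)])
for c in('top',):
  im=shot(c,c+'5')
  for n,z in(('chip',.102),('board',.098)):
   for r in finder.place_of(c,n)[:2]:
    P=atz(c,r['location'],z);d=P[:2]-p0;print(c,n,r['location'],r['confidence'],P,np.degrees(np.arctan2(d[1],d[0])),np.hypot(*d))
# dark chip blob centroid
for f in('top4','top5'):
  g=cv2.imread(f'pics/{f}.png').max(2).astype(int); g=cv2.imread(f'pics/{f}.png')
  w=g[212:232,435:452]; m=(w.max(2)<60).astype(np.uint8); n,l,s,ce=cv2.connectedComponentsWithStats(m); i=1+s[1:,4].argmax(); uv=ce[i]+[435,212]; print(f,s[i],uv,atz('top',uv,.102))
a=cv2.imread('pics/top5.png')[180:260,380:480]
cv2.imwrite('pics/m5.png',cv2.resize(a,None,fx=5,fy=5,interpolation=cv2.INTER_CUBIC))"
```

```text
t 9.7333 tcp [0.6271 0.0174 0.2879] xang 0.1 F [-0.7  0.3 -0.9]
[-0.796 -0.333 -0.164] [-0.004 -0.001  0.245]
[-0.802 -0.326  0.461] [-0.004 -0.001  0.245]
top chip [442.4, 223.3] 0.77 [ 0.57044693 -0.08078616  0.102     ] -89.62108226963302 0.21879094565368967
top board [443.3, 225.7] 0.58 [ 0.56459848 -0.08412221  0.098     ] -91.13521200037758 0.22216581132870822
top4 [ 2  4 11 10 83] [442.39759036 219.89156627] [ 0.57947998 -0.08090401  0.102     ]
top5 [ 3  9 10  9 80] [442.7625 224.9375] [ 0.56611603 -0.08167917  0.102     ]
```

View pics/m5.png

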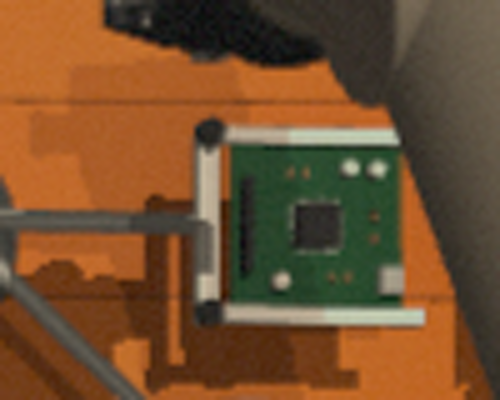

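>>> jog_arm:
  plan:
    - {"x": 0,"y": 0,"z": -0.16,"wx": 0,"wy": 0,"wz": 0}
    - {"x": -0.1,"y": -0.04,"z": -0.17,"wx": 0,"wy": 0,"wz": 0.03}
    - {"x": -0.8,"y": -0.33,"z": -0.17,"wx": 0,"wy": 0,"wz": 0.245}
    - {"x": -0.8,"y": -0.33,"z": -0.17,"wx": 0,"wy": 0,"wz": 0.245}
    - {"x": -0.8,"y": -0.33,"z": -0.17,"wx": 0,"wy": 0,"wz": 0.245}
    - {"x": -0.8,"y": -0.33,"z": -0.17,"wx": 0,"wy": 0,"wz": 0.245}
    - {"x": -0.8,"y": -0.33,"z": -0.17,"wx": 0,"wy": 0,"wz": 0.245}
    - {"x": -0.8,"y": -0.33,"z": -0.17,"wx": 0,"wy": 0,"wz": 0.245}
    - {"x": -0.8,"y": -0.33,"z": -0.17,"wx": 0,"wy": 0,"wz": 0.245}
    - {"x": -0.8,"y": -0.33,"z": -0.17,"wx": 0,"wy": 0,"wz": 0.245}

```text
t: 10.72
eef_pos: [0.4639, 0.0821, 0.3163]
tool_rot: [-0.004, 0.928, -0.373, -0.003]
contact_force: [0.5, -0.7, -0.2]
gripper_width: -0.001
```

```bash
python3 -c "
from h import *
rows([at(-134,.11,-.035,.32),at(-134,.11,-.035,.195)])"
```

```text
t 10.7167 tcp [0.4639 0.0821 0.3163] xang -43.8 F [ 0.5 -0.7 -0.2]
[ 0.009 -0.016 -0.018] [-0.002  0.003  0.001]
[ 0.014 -0.013  0.607] [-0.002  0.003  0.001]
```

>>> jog_arm:
  plan:
    - {"x": 0,"y": -0.013,"z": 0.15,"wx": 0,"wy": 0,"wz": 0}
    - {"x": 0,"y": -0.013,"z": 0.3,"wx": 0,"wy": 0,"wz": 0}
    - {"x": 0,"y": -0.013,"z": 0.45,"wx": 0,"wy": 0,"wz": 0}
    - {"x": 0,"y": -0.013,"z": 0.57,"wx": 0,"wy": 0,"wz": 0}
    - {"x": 0,"y": -0.013,"z": 0.605,"wx": 0,"wy": 0,"wz": 0}
    - {"x": 0,"y": -0.013,"z": 0.605,"wx": 0,"wy": 0,"wz": 0}
    - {"x": 0,"y": -0.013,"z": 0.605,"wx": 0,"wy": 0,"wz": 0}

```text
t: 11.3
eef_pos: [0.4659, 0.0851, 0.1957]
tool_rot: [-0.004, 0.928, -0.373, -0.003]
contact_force: [-0.3, -0.5, 1.0]
gripper_width: -0.006
```

```bash
python3 -c "
from h import *
rows([at(-134,.11,-.025,.195)]+[at(a,.11,-.017,.195) for a in range(-134,-89,4)])"
```

```text
t 11.3 tcp [0.4659 0.0851 0.1957] xang -43.8 F [-0.3 -0.5  1. ]
[0.062 0.002 0.003] [-0.002  0.003  0.001]
[0.102 0.002 0.003] [-0.002  0.003  0.001]
[0.141 0.007 0.002] [-0.002  0.003 -0.021]
[0.18  0.009 0.002] [-0.002  0.003 -0.043]
[0.218 0.008 0.002] [-0.002  0.003 -0.066]
[0.257 0.005 0.001] [-0.002  0.002 -0.088]
[ 0.296 -0.002  0.001] [-0.002  0.002 -0.11 ]
[ 0.333 -0.01   0.001] [-0.002  0.002 -0.132]
[ 0.371 -0.022  0.   ] [-0.002  0.002 -0.155]
[ 0.407 -0.036  0.   ] [-0.002  0.002 -0.177]
[ 0.442 -0.052 -0.   ] [-0.002  0.002 -0.199]
[ 0.476 -0.071 -0.   ] [-0.002  0.002 -0.221]
[ 0.508 -0.092 -0.   ] [-0.003  0.002 -0.243]
```

>>> jog_arm:
  plan:
    - {"x": 0.03,"y": 0,"z": 0,"wx": 0,"wy": 0,"wz": 0}
    - {"x": 0.06,"y": 0,"z": 0,"wx": 0,"wy": 0,"wz": 0}
    - {"x": 0.09,"y": 0.002,"z": 0,"wx": 0,"wy": 0,"wz": 0}
    - {"x": 0.12,"y": 0.005,"z": 0,"wx": 0,"wy": 0,"wz": -0.01}
    - {"x": 0.15,"y": 0.007,"z": 0,"wx": 0,"wy": 0,"wz": -0.026}
    - {"x": 0.18,"y": 0.009,"z": 0,"wx": 0,"wy": 0,"wz": -0.043}
    - {"x": 0.21,"y": 0.008,"z": 0,"wx": 0,"wy": 0,"wz": -0.061}
    - {"x": 0.24,"y": 0.006,"z": 0,"wx": 0,"wy": 0,"wz": -0.078}
    - {"x": 0.27,"y": 0.003,"z": 0,"wx": 0,"wy": 0,"wz": -0.095}
    - {"x": 0.3,"y": -0.002,"z": 0,"wx": 0,"wy": 0,"wz": -0.112}
    - {"x": 0.33,"y": -0.01,"z": 0,"wx": 0,"wy": 0,"wz": -0.13}
    - {"x": 0.36,"y": -0.018,"z": 0,"wx": 0,"wy": 0,"wz": -0.148}

```text
t: 12.3
eef_pos: [0.521, 0.0373, 0.1959]
tool_rot: [-0.005, 0.989, -0.148, -0.002]
contact_force: [-1.9, 0.9, -0.2]
gripper_width: 0.002
```

```bash
python3 -c "
from h import *
rows([at(a,.11,-.0185,.195) for a in range(-108,-89,2)])
shot('side','s6')
for r in finder.place_of('side','lens_center')[:2]:
    P=atz('side',r['location'],.208);d=P[:2]-p0;print(r['location'],r['confidence'],P,np.degrees(np.arctan2(d[1],d[0])),np.hypot(*d))"
```

```text
t 12.3 tcp [0.521  0.0373 0.1959] xang -17.1 F [-1.9  0.9 -0.2]
[-0.02  -0.004  0.004] [-0.003  0.002  0.005]
[-0.001 -0.     0.004] [-0.003  0.001 -0.006]
[0.019 0.002 0.004] [-0.003  0.001 -0.017]
[0.038 0.004 0.004] [-0.003  0.001 -0.028]
[0.057 0.005 0.004] [-0.003  0.001 -0.039]
[0.077 0.006 0.004] [-0.003  0.001 -0.05 ]
[0.096 0.006 0.004] [-0.003  0.001 -0.061]
[0.116 0.005 0.004] [-0.003  0.001 -0.073]
[0.135 0.003 0.004] [-0.003  0.001 -0.084]
[0.155 0.001 0.004] [-0.003  0.001 -0.095]
```

>>> jog_arm:
  plan:
    - {"x": 0.02,"y": 0.002,"z": 0,"wx": 0,"wy": 0,"wz": -0.017}
    - {"x": 0.04,"y": 0.004,"z": 0,"wx": 0,"wy": 0,"wz": -0.028}
    - {"x": 0.06,"y": 0.005,"z": 0,"wx": 0,"wy": 0,"wz": -0.04}
    - {"x": 0.08,"y": 0.006,"z": 0,"wx": 0,"wy": 0,"wz": -0.052}
    - {"x": 0.1,"y": 0.006,"z": 0,"wx": 0,"wy": 0,"wz": -0.064}
    - {"x": 0.115,"y": 0.005,"z": 0,"wx": 0,"wy": 0,"wz": -0.073}
    - {"x": 0.125,"y": 0.004,"z": 0,"wx": 0,"wy": 0,"wz": -0.079}
    - {"x": 0.125,"y": 0.004,"z": 0,"wx": 0,"wy": 0,"wz": -0.079}
    - {"x": 0.125,"y": 0.004,"z": 0,"wx": 0,"wy": 0,"wz": -0.079}

```text
t: 13.15
eef_pos: [0.5455, 0.0284, 0.1959]
tool_rot: [-0.005, 1.0, -0.027, -0.0]
contact_force: [-0.1, -0.7, 0.5]
gripper_width: 0.0
```

```bash
python3 -c "
from h import *
rows([at(a,.11,-.0185,.195) for a in (-93,-91,-90)])
for c in('side','top'):
  shot(c,c+'7')
  for n,z in(('lens_center',.208),('chip',.102)):
   for r in finder.place_of(c,n)[:2]:
    P=atz(c,r['location'],z);d=P[:2]-p0;print(c,n,r['location'],r['confidence'],P,np.degrees(np.arctan2(d[1],d[0])),np.hypot(*d))
a=cv2.imread('pics/top7.png')[160:280,340:500];b=cv2.imread('pics/side7.png')[240:360,290:450]
cv2.imwrite('pics/m7.png',cv2.resize(np.hstack([a,b]),None,fx=2.5,fy=2.5,interpolation=cv2.INTER_CUBIC))"
```

```text
t 13.15 tcp [0.5455 0.0284 0.1959] xang -3.1 F [-0.1 -0.7  0.5]
[-0.004 -0.003  0.004] [-0.003  0.    -0.001]
[ 0.016 -0.     0.004] [-0.003  0.    -0.012]
[0.025 0.001 0.004] [-0.003  0.    -0.017]
side lens_center [356.8, 303.3] 0.67 [ 0.55271383 -0.07219618  0.208     ] -94.43047208577802 0.2108261652451575
side chip [361.7, 330.0] 0.87 [ 0.57134947 -0.06190355  0.102     ] -89.32663269245616 0.19991736094338494
top chip [422.4, 175.8] 0.4 [ 0.69696515 -0.02954105  0.102     ] -52.627994111227174 0.2108200278117595
```

View pics/m7.png

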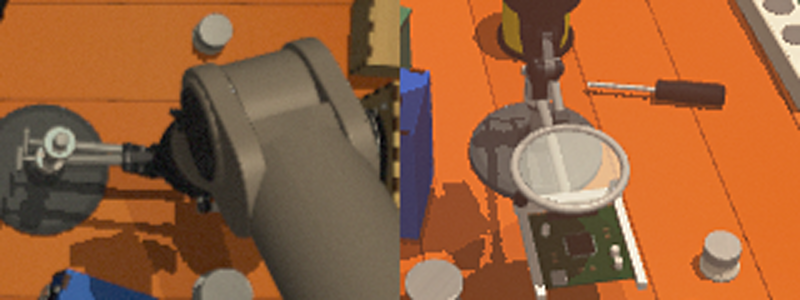

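>>> jog_arm:
  plan:
    - {"x": 0.007,"y": 0,"z": 0,"wx": 0,"wy": 0,"wz": -0.005}
    - {"x": 0.013,"y": 0,"z": 0,"wx": 0,"wy": 0,"wz": -0.01}
    - {"x": 0.018,"y": 0,"z": 0,"wx": 0,"wy": 0,"wz": -0.012}
    - {"x": 0.018,"y": 0,"z": 0,"wx": 0,"wy": 0,"wz": -0.012}
    - {"x": -0.1,"y": 0,"z": 0,"wx": 0,"wy": 0,"wz": -0.012}
    - {"x": -0.2,"y": 0,"z": 0,"wx": 0,"wy": 0,"wz": -0.012}
    - {"x": -0.3,"y": 0,"z": -0.1,"wx": 0,"wy": 0,"wz": -0.012}
    - {"x": -0.3,"y": 0,"z": -0.3,"wx": 0,"wy": 0,"wz": -0.012}
    - {"x": -0.3,"y": 0,"z": -0.5,"wx": 0,"wy": 0,"wz": -0.012}
    - {"x": -0.3,"y": 0,"z": -0.6,"wx": 0,"wy": 0,"wz": -0.012}
    - {"x": -0.3,"y": 0,"z": -0.6,"wx": 0,"wy": 0,"wz": -0.012}

```text
t: 14.37
eef_pos: [0.4884, 0.0314, 0.3214]
tool_rot: [-0.005, 1.0, -0.008, 0.005]
contact_force: [0.6, -0.4, -0.2]
gripper_width: 0.005
```

>>> jog_arm:
  plan:
    - {"x": 0,"y": -0.25,"z": -0.1,"wx": 0,"wy": 0,"wz": 0}
    - {"x": 0,"y": -0.5,"z": -0.1,"wx": 0,"wy": 0,"wz": 0}
    - {"x": 0,"y": -0.75,"z": -0.1,"wx": 0,"wy": 0,"wz": 0}
    - {"x": 0,"y": -1,"z": -0.1,"wx": 0,"wy": 0,"wz": 0}
    - {"x": 0,"y": -1,"z": -0.1,"wx": 0,"wy": 0,"wz": 0}
    - {"x": 0,"y": -1,"z": -0.1,"wx": 0,"wy": 0,"wz": 0}

```text
t: 14.87
eef_pos: [0.489, 0.2405, 0.3433]
tool_rot: [-0.008, 1.0, -0.002, 0.004]
contact_force: [-1.6, 0.6, 1.0]
gripper_width: 0.006
```

```bash
python3 -c "
from h import *
rows([])
for c in('side','top'):
  shot(c,c+'8')
  for n,z in(('lens_center',.208),('chip',.102)):
   for r in finder.place_of(c,n)[:2]:
    P=atz(c,r['location'],z);d=P[:2]-p0;print(c,n,r['location'],r['confidence'],P,np.degrees(np.arctan2(d[1],d[0])),np.hypot(*d))
a=cv2.imread('pics/top8.png')[160:290,330:510]
cv2.imwrite('pics/m8.png',cv2.resize(a,None,fx=4.4,fy=4.4,interpolation=cv2.INTER_CUBIC))"
```

```text
t 14.8667 tcp [0.489  0.2405 0.3433] xang -0.2 F [-1.6  0.6  1. ]
side lens_center [340.9, 299.1] 0.47 [ 0.51982648 -0.05323222  0.208     ] -104.420638851015 0.19745328258476352
side lens_center [388.5, 279.2] 0.39 [ 0.64385352 -0.00775672  0.208     ] -62.81718525798331 0.16385381582901898
side chip [364.5, 334.5] 0.96 [ 0.5748219  -0.07673378  0.102     ] -88.44696699487578 0.21481268873207837
side chip [391.2, 281.7] 0.19 [0.68556504 0.08841494 0.102     ] -23.044193211406917 0.12667314670760588
top lens_center [455.6, 220.6] 0.76 [ 0.56352448 -0.08468012  0.208     ] -91.40857253179608 0.222747424600494
top chip [444.0, 221.8] 0.77 [ 0.5744442  -0.08504759  0.102     ] -88.60178914507082 0.22311401732250333
```

View pics/m8.png

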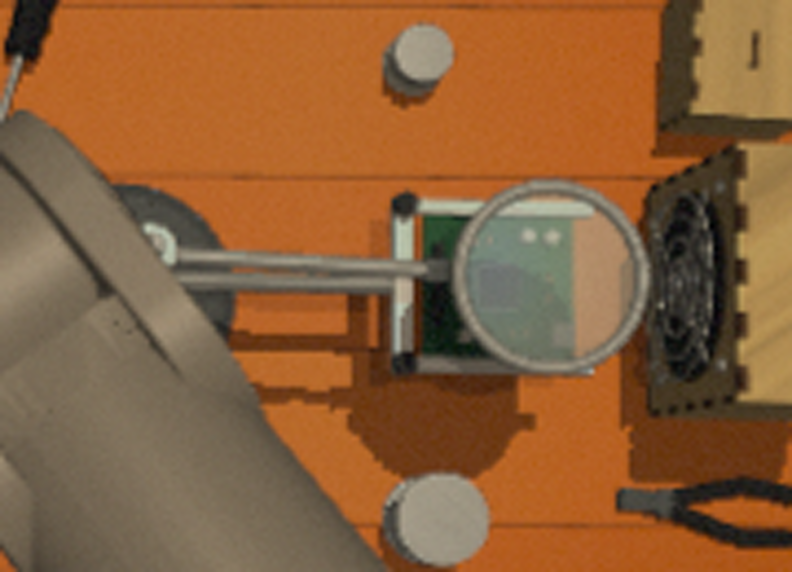

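```bash
python3 - <<'E'
from h import *
def big(m):
    n,l,s,c=cv2.connectedComponentsWithStats(m.astype(np.uint8));i=1+s[1:,4].argmax();return (l==i).astype(np.uint8)
def rect(m,z,off):
    cs,_=cv2.findContours(m,cv2.RETR_EXTERNAL,cv2.CHAIN_APPROX_NONE);c=max(cs,key=cv2.contourArea).reshape(-1,2)+off
    P=np.array([atz('top',q,z)[:2] for q in c.astype(float)])
    return cv2.minAreaRect((P*1000).astype(np.float32))
# wood top, first picture
im=cv2.imread('pics/top0.png')[180:266,466:546].astype(int)
m=big((im[:,:,1]>110)&(im[:,:,2]>140)&(im[:,:,0]>55)); m=cv2.morphologyEx(m,cv2.MORPH_CLOSE,np.ones((5,5),np.uint8))
print('box top',rect(m,.155,[466,180]))
# board in top5
o=[420,200];im=cv2.imread('pics/top5.png')[200:250,420:466].astype(int)
m=big((im[:,:,1]>im[:,:,2]+10)&(im[:,:,1]>im[:,:,0])); m=cv2.morphologyEx(m,cv2.MORPH_CLOSE,np.ones((7,7),np.uint8))
print('board',rect(m,.099,o))
# lens rim, top8
g=cv2.cvtColor(cv2.imread('pics/top8.png'),cv2.COLOR_BGR2GRAY)[190:260,420:490];g=cv2.resize(g,None,fx=4,fy=4,interpolation=cv2.INTER_CUBIC)
for c in cv2.HoughCircles(g,cv2.HOUGH_GRADIENT,1,4,param1=120,param2=20,minRadius=70,maxRadius=100)[0][:4]:
    uv=c[:2]/4-.375+[420,190];print('lens',uv,c[2]/4,atz('top',uv,.208))
print('expected r px',np.linalg.norm(proj('top',(.56,-.082,.208))-proj('top',(.56,-.136,.208))))
for a in(-90,-91,-92,-93):print(a,[proj('top',at(a,r,0,z)[:3]).round(1) for r,z in((.05,.098),(.14,.098),(.22,.102),(.05,.208),(.14,.208),(.22,.208))])
E
```

```text
box top ((568.7207641601562, -253.13108825683594), (92.9874267578125, 148.5399169921875), 88.70001983642578)
board ((566.8014526367188, -81.88202667236328), (87.13807678222656, 85.45514678955078), 89.36359405517578)
lens [455.  221.5] 22.3 [ 0.56134102 -0.08320702  0.208     ]
lens [454.25 223.5 ] 20.975 [ 0.55649882 -0.08133314  0.208     ]
lens [454.75 220.25] 23.425 [ 0.56435949 -0.08265516  0.208     ]
lens [455.75 222.5 ] 21.2 [ 0.5589344  -0.08496681  0.208     ]
expected r px 22.53050325352308
-90 [array([378. , 223.7]), array([412.1, 223.9]), array([442.9, 223.8]), array([383.6, 217.9]), array([421.1, 218.1]), array([454.4, 218.3])]
-91 [array([378., 224.]), array([412.1, 224.8]), array([442.9, 225.3]), array([383.6, 218.3]), array([421.1, 219.2]), array([454.5, 219.9])]
-92 [array([378. , 224.3]), array([412.1, 225.7]), array([442.9, 226.7]), array([383.6, 218.7]), array([421.1, 220.2]), array([454.4, 221.5])]
-93 [array([378. , 224.7]), array([412.1, 226.6]), array([442.8, 228.2]), array([383.6, 219. ]), array([421.1, 221.2]), array([454.4, 223.1])]
```

>>> jog_arm:
  plan:
    - {"x": 0,"y": 0.25,"z": 0,"wx": 0,"wy": 0,"wz": 0}
    - {"x": 0,"y": 0.5,"z": 0,"wx": 0,"wy": 0,"wz": 0}
    - {"x": 0,"y": 0.75,"z": 0,"wx": 0,"wy": 0,"wz": 0}
    - {"x": 0,"y": 1,"z": 0,"wx": 0,"wy": 0,"wz": 0}
    - {"x": 0,"y": 1,"z": 0,"wx": 0,"wy": 0,"wz": 0}
    - {"x": 0,"y": 1,"z": 0,"wx": 0,"wy": 0,"wz": 0}

```text
t: 15.67
eef_pos: [0.4877, 0.0194, 0.3411]
tool_rot: [-0.003, 1.0, -0.016, 0.005]
contact_force: [0.1, -0.6, 0.8]
gripper_width: -0.0
```

```bash
python3 -c "
from h import *
rows([(.495,.028,.196,-1),(.54,.028,.196,-1),(.5525,.028,.196,-1)])"
```

```text
t 15.6667 tcp [0.4877 0.0194 0.3411] xang -1.8 F [ 0.1 -0.6  0.8]
[ 0.029 -0.04   0.726] [-0.002 -0.003 -0.005]
[ 0.254 -0.047  0.728] [-0.002 -0.003 -0.005]
[ 0.316 -0.049  0.729] [-0.002 -0.003 -0.005]
```

>>> jog_arm:
  plan:
    - {"x": 0,"y": -0.04,"z": 0.2,"wx": 0,"wy": 0,"wz": 0}
    - {"x": 0.03,"y": -0.04,"z": 0.4,"wx": 0,"wy": 0,"wz": 0}
    - {"x": 0.03,"y": -0.04,"z": 0.6,"wx": 0,"wy": 0,"wz": 0}
    - {"x": 0.05,"y": -0.045,"z": 0.73,"wx": 0,"wy": 0,"wz": -0.005}
    - {"x": 0.1,"y": -0.045,"z": 0.73,"wx": 0,"wy": 0,"wz": -0.005}
    - {"x": 0.17,"y": -0.045,"z": 0.73,"wx": 0,"wy": 0,"wz": -0.005}
    - {"x": 0.23,"y": -0.047,"z": 0.73,"wx": 0,"wy": 0,"wz": -0.005}
    - {"x": 0.265,"y": -0.048,"z": 0.73,"wx": 0,"wy": 0,"wz": -0.005}
    - {"x": 0.285,"y": -0.048,"z": 0.73,"wx": 0,"wy": 0,"wz": -0.005}
    - {"x": 0.305,"y": -0.049,"z": 0.73,"wx": 0,"wy": 0,"wz": -0.005}
    - {"x": 0.315,"y": -0.049,"z": 0.73,"wx": 0,"wy": 0,"wz": -0.005}
    - {"x": 0.315,"y": -0.049,"z": 0.73,"wx": 0,"wy": 0,"wz": -0.005}

```text
t: 16.67
eef_pos: [0.5525, 0.0279, 0.1961]
tool_rot: [-0.003, 1.0, -0.008, 0.005]
contact_force: [-1.0, -0.3, -0.4]
gripper_width: 0.001
```

>>> jog_arm:
  plan:
    - {"x": -0.1,"y": 0,"z": 0,"wx": 0,"wy": 0,"wz": 0}
    - {"x": -0.2,"y": 0,"z": 0,"wx": 0,"wy": 0,"wz": 0}
    - {"x": -0.3,"y": 0,"z": -0.1,"wx": 0,"wy": 0,"wz": 0}
    - {"x": -0.3,"y": 0,"z": -0.3,"wx": 0,"wy": 0,"wz": 0}
    - {"x": -0.3,"y": 0,"z": -0.5,"wx": 0,"wy": 0,"wz": 0}
    - {"x": -0.3,"y": 0,"z": -0.7,"wx": 0,"wy": 0,"wz": 0}
    - {"x": -0.3,"y": -0.2,"z": -0.7,"wx": 0,"wy": 0,"wz": 0}
    - {"x": -0.3,"y": -0.4,"z": -0.7,"wx": 0,"wy": 0,"wz": 0}
    - {"x": -0.3,"y": -0.6,"z": -0.7,"wx": 0,"wy": 0,"wz": 0}
    - {"x": -0.3,"y": -0.8,"z": -0.7,"wx": 0,"wy": 0,"wz": 0}
    - {"x": -0.3,"y": -1,"z": -0.7,"wx": 0,"wy": 0,"wz": 0}
    - {"x": -0.3,"y": -1,"z": -0.7,"wx": 0,"wy": 0,"wz": 0}

```text
t: 17.67
eef_pos: [0.4918, 0.2373, 0.3372]
tool_rot: [-0.006, 1.0, -0.003, 0.005]
contact_force: [-0.2, -0.6, 0.8]
gripper_width: -0.003
```

```bash
python3 - <<'E'
from h import *
rows([])
shot('top','top9');shot('side','side9')
for n,z in(('lens_center',.208),('chip',.102),('board',.098)):
   for r in finder.place_of('top',n)[:2]:
    P=atz('top',r['location'],z);print(n,r['location'],r['confidence'],P)
for f in('top8','top9'):
    g=cv2.cvtColor(cv2.imread(f'pics/{f}.png'),cv2.COLOR_BGR2GRAY)[190:260,420:490];g=cv2.resize(g,None,fx=4,fy=4,interpolation=cv2.INTER_CUBIC)
    for c in cv2.HoughCircles(g,cv2.HOUGH_GRADIENT,1,4,param1=120,param2=20,minRadius=70,maxRadius=100)[0][:4]:
        uv=c[:2]/4-.375+[420,190];print(f,uv,c[2]/4,atz('top',uv,.208))
a=cv2.imread('pics/top9.png')[160:290,330:510]
cv2.imwrite('pics/m9.png',cv2.resize(a,None,fx=4.4,fy=4.4,interpolation=cv2.INTER_CUBIC))
a=cv2.imread('pics/top0.png').astype(int);b=cv2.imread('pics/top9.png').astype(int)
for n,(u,v) in dict(reel=(425,173),jar=(430,275),bin=(301,286),kit=(497,174),cut=(491,275)).items():
    print(n,abs(a-b)[v-18:v+18,u-18:u+18].mean().round(1))
E
```

```text
t 17.6667 tcp [0.4918 0.2373 0.3372] xang -0.3 F [-0.2 -0.6  0.8]
lens_center [455.1, 219.5] 0.59 [ 0.56617775 -0.08352314  0.208     ]
chip [442.3, 222.6] 0.76 [ 0.57229982 -0.08054876  0.102     ]
board [443.5, 223.8] 0.56 [ 0.56964832 -0.08471974  0.098     ]
top8 [455.  221.5] 22.3 [ 0.56134102 -0.08320702  0.208     ]
top8 [454.25 223.5 ] 20.975 [ 0.55649882 -0.08133314  0.208     ]
top8 [454.75 220.25] 23.425 [ 0.56435949 -0.08265516  0.208     ]
top8 [455.75 222.5 ] 21.2 [ 0.5589344  -0.08496681  0.208     ]
top9 [454.25 220.25] 20.85 [ 0.5643529  -0.08145609  0.208     ]
top9 [455.5 220.5] 21.5 [ 0.56376493 -0.08444415  0.208     ]
top9 [454.75 218.5 ] 22.325 [ 0.56859202 -0.08272176  0.208     ]
top9 [453.25 220.5 ] 20.075 [ 0.56373526 -0.07904858  0.208     ]
reel 23.0
jar 35.5
bin 14.8
kit 2.5
cut 3.3
```

View pics/m9.png

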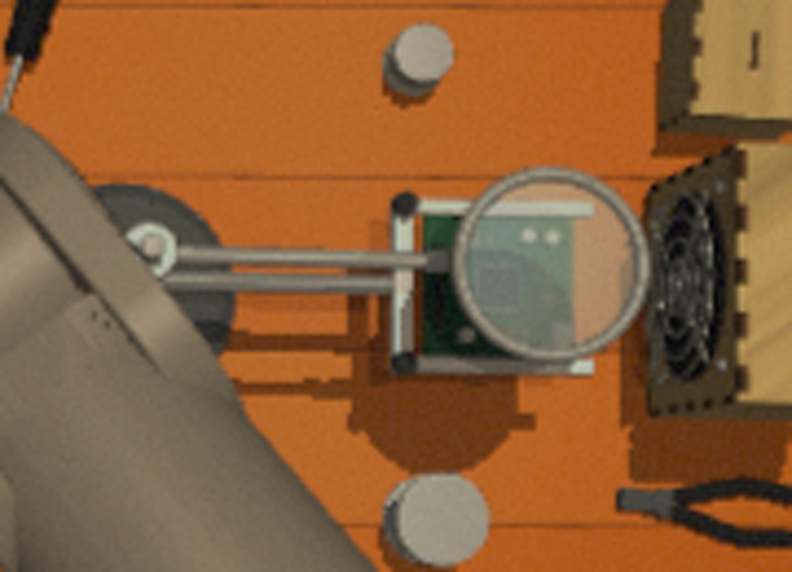

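```bash
python3 -c "
from h import *
print(bot.hand_in(), monitor.get_obs()['t'])"
```

```text
the job is handed in; nothing more can be done
the job is handed in; nothing more can be done
```

I swung the board arm in front of the plywood extractor's fan and the magnifier arm over the chip. Both were pushed with the shut fingertips on the bare rods. I then drew the hand away and handed the job in at about 18 s; no verdict was reported.

**Chip against the fan line:** by the board's outline from above, the chip is at x ≈ 0.567 m. The fan line there is at 0.569–0.573 m, so it is about 2–6 mm off (limit 15 mm).

**Lens against the chip:** the lens centre is at x ≈ 0.564–0.569 m, so it lies within about 5 mm of the chip (limit 15 mm). The two rods look parallel in the last top picture.

**Forces:** wrist force readings at the end of each push were about 2.4 N at most; peaks between readings were not seen.

**Disagreements and gaps:**
- **Chip position:** the trained finder and the side camera placed the chip up to about 8 mm further along +x than the outline. That is still within the limit.
- **Loose things:** the kit box and cutters matched the first picture. My picture comparison could not confirm the others. For the reel and jar, the arms had changed the view there; the small green bin's difference I did not trace. The wire spool and screwdriver were not compared. The hand never went near any of them while low.

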